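Load the sauce boat into the roll-top ultrasonic tank and start it

TASK

The ultrasonic tank is beeping for its next load: roll its slatted cover right back and stand the stained white sauce boat upright in the wire basket. Then roll the cover shut, press it down against its rubber seal until the hidden catch snaps and holds it, and push the round button to start the cycle. It is old porcelain, so do not tip the boat, and leave the other things on the counter where they are.

Things in the scene. Friction and masses are not known exactly. Their poses are not given: they have to be found in the camera images.
- tank: Fixed steel ultrasonic tank, 380 mm deep (x), 278 wide (y), roll-top. Origin: on the counter under its middle; x to its rear, y to its left, z up; its open side faces -x. Side walls 106 mm high, front wall 92 plus an 18 mm seal, front face at x = -190. Control pod at y = -139 to -234, x = -170 to 80, 96 high. Clear cheeks close both ends to 196 mm from the roll axis, out to y = +-139.
- roll_axis (a point): Middle of the cover's level roll axis: parallel to the tank's y, 80 mm above the tank's origin. x, y, z as the tank's. Metal slats: outer radius 180 mm about it, 246 mm wide, between the cheeks. A fixed rear hood of 195 mm radius begins 19 degrees behind the vertical through this axis; the slats roll away under it (front edge 6 degrees behind the vertical at the rear stop).
- cover (a joint): Tambour cover. 0 rad = bottom rail just touches the rubber seal on the front wall; 1.5 = rear stop. Starts part open, stays put; rolling takes 2 to 4 N at the bar. Home, a solid stop, lies 9 to 17 mm of bar travel below 0 (-0.04 to -0.075 rad), set differently each time: press on, with up to 12-16 N, over a roller catch 5 mm before home. Let go too soon, it springs up to 0 or just above.
- cover_bar (a point): Middle of the cover's round pull bar, 14 mm diameter, 170 mm long, parallel to the tank's y, on stand-offs 72 mm either side. Centre 225 mm from the roll axis, 45 mm off the slats. At joint 0: 75 degrees in front of the vertical; opening turns it up and back by the joint angle. Near home a gripper straight down across the bar meets the slats: lean it 25 to 45 degrees out over the tank's front.
- basket (a point): Point on the floor of the fixed wire basket, 55 mm above the counter, 100 mm in front of the roll axis, half-way across: best place for the boat's foot, the boat lying along the tank's y. The floor runs 62 mm to the front of it, 130 mm to the rear, 112 mm to each side; wire walls 26 mm high. With the cover right back it is open from above as far back as the roll axis.
- boat_mid (a point): Stained white porcelain sauce boat, loose, 185 mm long, 66 wide, 64 high (75 at the spout), about 0.3 kg. Point: centre line, middle of the bowl, 34 mm above the foot; x along the boat to the spout, y across, z up. Sides upright, 66 mm apart, for 35 mm either way of the middle, 20 to 64 mm above the foot. Bowl x = -68 to 86 mm; loop handle reaches x = -103.
- start (a joint): Travel of the round start button, m: 0 = up, 0.006 = fully down. Springs back. Fully down takes 5 N.
- start_top (a point): Centre of the upper face of the round push button, 40 mm diameter, on top of the control pod, 113 mm above the counter; pressed straight down.
- teacup: Bystander: white porcelain cup without handle, 76 mm diameter, 62 mm high. Origin under its centre.
- knob: Bystander: glazed white porcelain door knob standing on its rose, 60 mm diameter, 74 mm high. Origin under its centre.
- eyebath: Bystander: small footed glass eye bath, 48 mm diameter, 55 mm high. Origin under its centre.
- ruler: Bystander: brass ruler lying flat, 200 x 25 x 4 mm. Origin under its centre, x along it.
Mind the look-alikes: they are no part of the job. Leave any green look-alike of the part that bears boat_mid alone.

How it is judged:
By the outcome, as a careful person would: the job done as asked, in the order asked, and still so for the second after the job is handed in, with the robot touching nothing.
It also fails if it takes over 72 s, if anything falls off the work surface, if the arm or the gripper's body presses on something with over 40 N, if the wrist force passes 120 N, or if a joint passes its speed limit or range.

ROBOT

A 7-joint arm with a two-finger parallel gripper is mounted at the origin on the work surface. World frame = base frame: x ahead of the robot, y to its left, z up, the work surface at z = 0. Lengths are in m, angles in rad, forces in N, time in s.
With the tool pointing down it reaches from about 0.4 to 0.85 m from the base axis. Payload 10.4 kg.
Tool frame: the origin (TCP) lies between the finger pads; the fingertips stand ahead of it and the grasp point (between the pads) lies 5 mm behind it (manip.tip_extent is the z of the fingertips in the tool frame, in m); z points along the fingers, y is the line along which they close (so a half turn about z gives the same grasp; the last joint's range is limited). The gripper opens to 85 mm and grips with 20 to 120 N. Pads are 22 mm wide; open, the fingers measure 114 mm over their backs; the gripper's body (76 mm by 85 mm) begins 54 mm behind the grasp point. The pads swing forward as they close: fully open they stand 13 mm farther back than shut.
Start: joints at [1.225, 0.332, -0.065, 1.46, 0.022, 1.35, -0.088], TCP at [0.198, -0.593, 0.245] pointing down, gripper open.
Joint ranges: [-2.6, 2.6], [-0.5, 2.12], [-1.47, 1.34], [0.16, 2.42], [-1.27, 4.41], [0.06, 2.06], [-2.6, 2.6]. Speed limits (rad/s): [2.22, 2.22, 2.79, 2.79, 3.14, 3.14, 3.14].

INTERFACE

Orientations are given as a unit quaternion [x, y, z, w].
In Python, from workcell import status, viewer, manip gives the robot as it stands.
- The arm moves only by the tool play_rows, never from a script. Its argument "plan" is one flat list of numbers, 7 for each row, row after row: the turn, a rotation vector about the tool's x, y, z in degrees, then the shift along the tool's x, y, z in m, then the opening, from 0 (shut) to 1 (fully open). In form: [ax, ay, az, dx, dy, dz, grip, ax, ay, az, dx, dy, dz, grip, ...]. A call has 1 to 20 rows; each row is the pose to reach, as a shift and turn from the pose commanded when the call began, along the tool's axes at that moment; what a row does not reach only later rows make up. A row lasts 1/8 s, in which the tool goes at most 62.5 mm and 10.7 degrees, less where a joint would pass 70% of its speed; a pose out of reach is approached as far as the arm can. A call with a gripper value outside its range is refused whole. The fingers move at their own pace and stop on an object; "squeeze" is the grip in N (left out, the last holds). Time passes only in rows, so rows that repeat a pose let the fingers close. It gives the time, the measured TCP pose, the force, the opening and the grip force at its end, in the units of the state.
- status.get_obs(): the state, without advancing time (a new reading comes with each control period).
- viewer.camera(name): name is "scene" or "top"; returns the picture (480x640x3 uint8, red, green, blue); there is no depth.
- viewer.camera_model(name): a dict with "fx", "fy", "cx", "cy" (pixels), "D" ([k1, k2, p1, p2, k3] as OpenCV has them; the pictures are not rectified), "R" (3x3) and "t" (3): a world point X has camera coordinates R X + t. Camera axes: x right, y down, z forward; pixel columns grow to the right and rows downward; lengths in m; the calibration is good to about 2 mm. A picture is of the moment at which its call begins. camera_model takes no time and is no camera call.
- manip.hand_in(): hands the job in; it is judged then, once.
The state is a dict: "clock": time; "joint_pos": joint angles; "joint_velocities": joint speeds; "tau": joint torques, N m; "position": TCP position; "ee_rot": TCP orientation; "ft_force": force on the tool from outside, world axes, zero at the start; "torque": the same for the moment, N m; "grip_width": opening from 0.0 (shut) to 1.0 (fully open); "grasp_force": force on a finger pad.
Only numpy, scipy, OpenCV 4.12 (cv2) and the standard library are available. Lean on these libraries where they do the work, as an engineer would, in place of code of your own. Each camera call takes 0.05 s, during which the arm holds its last target. There are 200 camera calls.

## Working session

There is one attempt and no reset: what is moved stays moved. The work goes in short steps, Python scripts to look and compute and a tool call to move; the robot and the scene stay as the last step left them, time stands still between calls to the robot, and variables do not carry over. Pictures are saved under pics/ and viewed, at most 14 in all, crops included, and the job is handed in when it is done.

Besides the shell and the picture viewer there is one more tool, called as a command line: name --argument value ..., lists and objects as JSON in quotes. play_rows: Moves the arm, as the interface text tells. Its arguments: {"type":"object","properties":{"plan":{"type":"array","items":{"type":"number"}},"squeeze":{"type":"number"}},"required":["plan"]}

```bash
mkdir -p pics; ls; python3 - <<'E'
from workcell import status, viewer, manip
import cv2, numpy as np
np.set_printoptions(precision=4,suppress=True)
for n in("scene","top"):
    cv2.imwrite(f"pics/{n}0.png",viewer.camera(n)[:,:,::-1]); m=viewer.camera_model(n); print(n,{k:np.array(v).round(4).tolist() for k,v in m.items()})
    print(-np.array(m["R"]).T@np.array(m["t"]))
o=status.get_obs(); print(o, manip.tip_extent)
E
```

```text
pics
scene {'fx': 503.8629, 'fy': 503.8629, 'cx': 309.1863, 'cy': 239.8133, 'D': [-0.0022, 0.0, 0.0, 0.0, 0.0], 'R': [[0.709, 0.7052, 0.0086], [0.671, -0.6707, -0.3161], [-0.2171, 0.2299, -0.9487]], 't': [-0.5413, -0.2023, 1.1105]}
[ 0.7607 -0.0093  0.9942]
top {'fx': 455.2958, 'fy': 455.2958, 'cx': 318.8898, 'cy': 241.4158, 'D': [-0.104, 0.0, 0.0, 0.0, 0.0], 'R': [[0.1678, -0.9858, -0.0028], [-0.9622, -0.1632, -0.2181], [0.2146, 0.0393, -0.9759]], 't': [0.12, 0.6057, 0.9026]}
[0.3689 0.1816 1.0134]
{'clock': 0.1, 'joint_pos': array([ 1.2254,  0.3328, -0.0647,  1.4608,  0.0216,  1.3499, -0.0885]), 'joint_velocities': array([-0.0001, -0.0008,  0.    , -0.003 , -0.0006, -0.0018,  0.0003]), 'tau': array([  0.0022, -62.6743,   0.0495, -39.243 ,   0.0163,   0.0069,
         0.    ]), 'position': array([ 0.1982, -0.5924,  0.2446]), 'ee_rot': array([ 0.987 ,  0.1607, -0.0001, -0.0006]), 'ft_force': array([-0.3159, -0.3017, -1.0718]), 'torque': array([-0.0646,  0.016 ,  0.0394]), 'grasp_force': 0.0, 'grip_width': 1.000923238714505} 0.014
```

View pics/scene0.png

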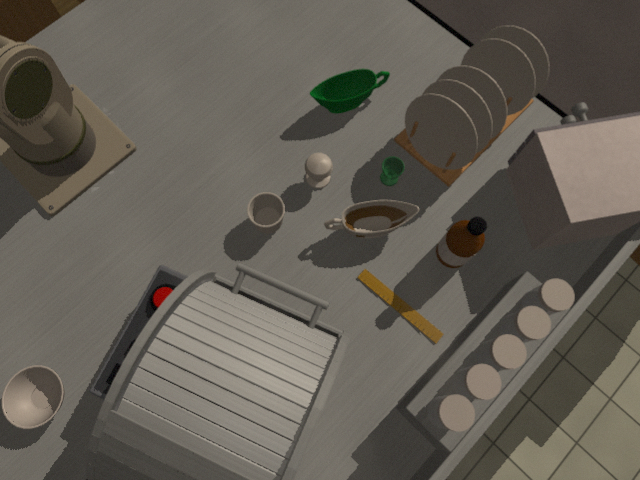

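View pics/top0.png

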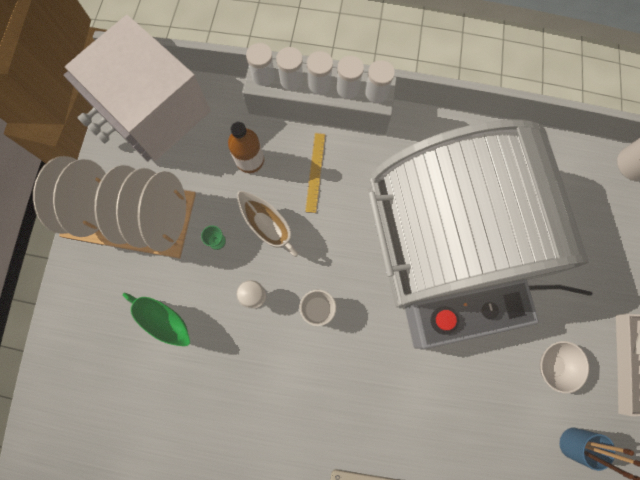

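The scene view shows the tank at the bottom, with its bar from (240,268) to (325,303). The boat is at (375,217) with its spout to the right. In the top view the bar runs (377,195)-(402,300), the button is at (445,320), and the boat is at (266,222) with its spout at upper left (243,196). I'll zoom in next.

```bash
cat > h.py <<'E'
import cv2, numpy as np
from workcell import status, viewer, manip
np.set_printoptions(precision=4,suppress=True)
def ray(n,uv):
    m=viewer.camera_model(n); K=np.array([[m["fx"],0,m["cx"]],[0,m["fy"],m["cy"]],[0,0,1]])
    p=cv2.undistortPoints(np.array([[uv]],float),K,np.array(m["D"],float))[0,0]
    R=np.array(m["R"]); return -R.T@np.array(m["t"]), R.T@np.array([p[0],p[1],1])
def plane(n,uv,z):
    c,d=ray(n,uv); return c+d*(z-c[2])/d[2]
def tri(us,ut):
    A=[];b=[]
    for n,uv in(("scene",us),("top",ut)):
        c,d=ray(n,uv); d=d/np.linalg.norm(d); P=np.eye(3)-np.outer(d,d); A.append(P);b.append(P@c)
    A=np.vstack(A);b=np.hstack(b); x,r,*_=np.linalg.lstsq(A,b,rcond=None); return x,float(np.sqrt(r[0]))
def proj(n,X):
    m=viewer.camera_model(n); K=np.array([[m["fx"],0,m["cx"]],[0,m["fy"],m["cy"]],[0,0,1]])
    return cv2.projectPoints(np.atleast_2d(np.array(X,float)),cv2.Rodrigues(np.array(m["R"]))[0],np.array(m["t"],float),K,np.array(m["D"],float))[0][:,0]
E
python3 - <<'E'
import cv2,numpy as np
s=cv2.imread("pics/scene0.png");t=cv2.imread("pics/top0.png")
def c(im,x,y,w,h): 
    o=cv2.resize(im[y:y+h,x:x+w],(400,300),interpolation=cv2.INTER_CUBIC); return cv2.convertScaleAbs(o,alpha=1.5)
g=np.vstack([np.hstack([c(s,230,250,120,90),c(t,355,180,160,120)]),np.hstack([c(s,310,180,120,90),c(t,220,180,100,75)])])
cv2.imwrite("pics/crop.png",g)
E
```

```text
(no output)
```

View pics/crop.png

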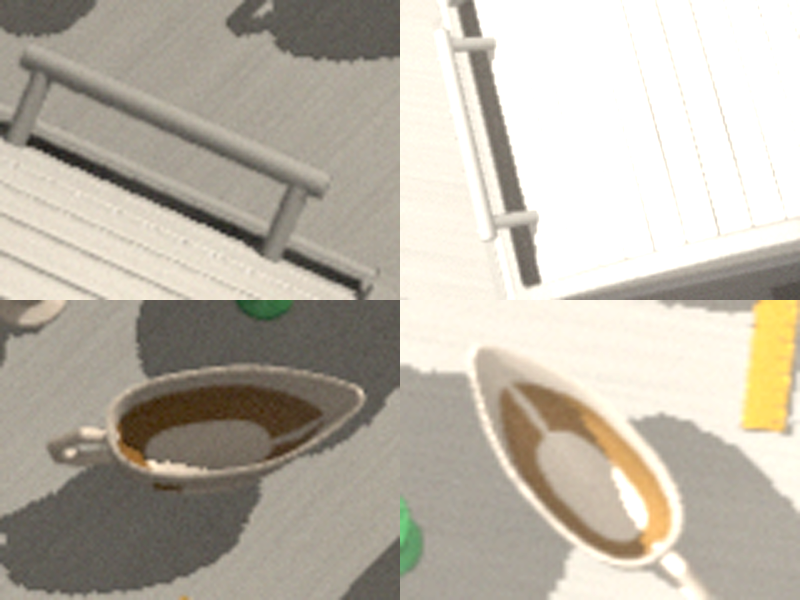

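```bash
python3 - <<'E'
from h import *
a,ra=tri((238.4,267.7),(390.2,274.4)); b,rb=tri((326.6,305.2),(373.5,191.3))
print("bar",a,ra,b,rb,np.linalg.norm(a-b))
m=(a+b)/2; d=(b-a)[:2]; yaw=np.arctan2(d[1],d[0]); ty=np.array([np.cos(yaw),np.sin(yaw)]); tx=np.array([ty[1],-ty[0]])
ang=np.arccos((m[2]-.08)/.225); ax=m[:2]+tx*.225*np.sin(ang)
print("mid",m,"ty",ty,"yaw ty deg",np.degrees(yaw),"ang",np.degrees(ang),"joint",np.radians(75)-ang,"tank origin",ax)
def T(x,y,z): return np.r_[ax+tx*x+ty*y,z]
print("basket",T(-.1,0,.055))
P=[T(-.19,s*.139,.0) for s in(-1,1)]+[T(-.19,s*.139,.11) for s in(-1,1)]+[T(-.17,-.234,.096),T(.08,-.234,.096),T(.08,-.139,.096)]
for n in("scene","top"): print(n,proj(n,P).round(0).tolist())
r,_=tri((343.6,219.6),(287,242)); s,_=tri((418.6,207.6),(238,192)); print("boat rear",r,plane("top",(287,242),.064),plane("scene",(343.6,219.6),.064),"spout",s,plane("top",(238,192),.075),plane("scene",(418.6,207.6),.075))
t=viewer.camera("top"); sc=viewer.camera("scene")
for n,im,bx in(("top",t,(420,300,470,340)),("scene",sc,(140,280,190,315))):
    M=(im[...,0]>150)&(im[...,1]<60); ys,xs=np.nonzero(M); print(n,"btn",xs.mean(),ys.mean(),len(xs),plane(n,(xs.mean(),ys.mean()),.113))
E
```

```text
bar [0.5174 0.0717 0.1533] 0.0007286779321115426 [0.672  0.1287 0.1692] 0.0021927750992434365 0.16553630533092817
mid [0.5947 0.1002 0.1613] ty [0.9381 0.3462] yaw ty deg 20.25792047329408 ang 68.83039867956136 joint 0.10767985657704426 tank origin [ 0.6673 -0.0966]
basket [ 0.6327 -0.0028  0.055 ]
scene [[218.0, 285.0], [345.0, 343.0], [208.0, 271.0], [349.0, 336.0], [159.0, 262.0], [85.0, 390.0], [134.0, 415.0]]
top [[394.0, 308.0], [368.0, 190.0], [403.0, 303.0], [373.0, 173.0], [421.0, 349.0], [539.0, 324.0], [527.0, 279.0]]
boat rear [0.5657 0.2894 0.0686] [0.565  0.2869 0.064 ] [0.5661 0.294  0.064 ] spout [0.655  0.4124 0.0747] [0.6544 0.4115 0.075 ] [0.6555 0.4132 0.075 ]
top btn 446.8909090909091 320.32272727272726 220 [ 0.452  -0.0576  0.113 ]
scene btn nan nan 0 [nan nan nan]<stdin>:14: RuntimeWarning: Mean of empty slice.
  ret = ret.dtype.type(ret / rcount)
```

```bash
python3 - <<'E'
import cv2,numpy as np
s=cv2.imread("pics/scene0.png");t=cv2.imread("pics/top0.png")
def c(im,x,y,w,h,a): 
    o=cv2.resize(im[y:y+h,x:x+w],(400,300),interpolation=cv2.INTER_CUBIC); return cv2.convertScaleAbs(o,alpha=a)
g=np.vstack([np.hstack([c(s,90,250,160,120,2.2),c(t,400,270,160,120,1.6)]),np.hstack([c(s,270,270,100,75,1.6),c(t,355,160,80,60,.9)])])
cv2.imwrite("pics/crop2.png",g)
E
```

```text
(no output)
```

View pics/crop2.png

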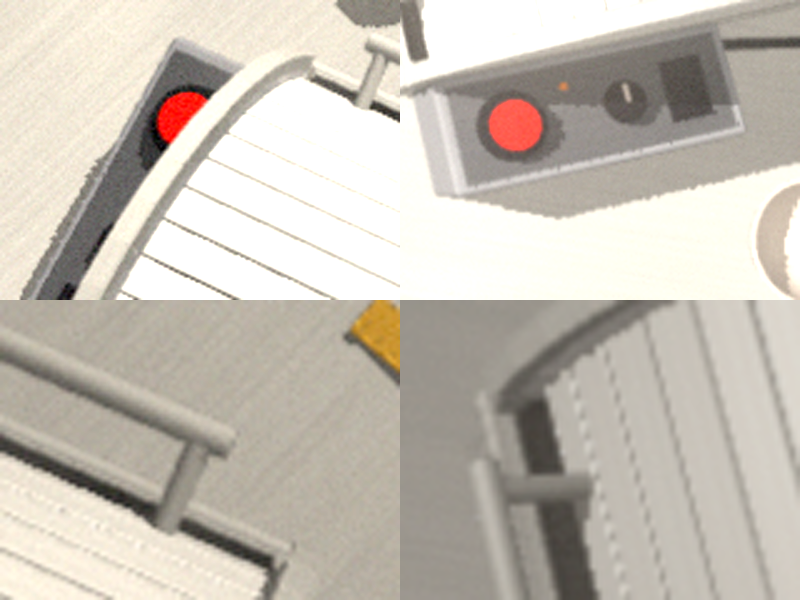

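```bash
python3 - <<'E'
from h import *
from scipy.optimize import least_squares
O=[("scene",(238.4,267.7),"b",-.085),("scene",(326.7,305.1),"b",.085),("top",(390.2,274.4),"b",-.085),("top",(372,192),"b",.085),
("top",(425.2,346),(-.17,-.234,.096),0),("top",(536.8,322),(.08,-.234,.096),0),("scene",(160.8,266),(-.17,-.234,.096),0)]
def W(p,q): 
    x,y,yw=p[:3]; ty=np.array([np.cos(yw),np.sin(yw)]); tx=np.array([ty[1],-ty[0]]); return np.r_[np.array([x,y])+tx*q[0]+ty*q[1],q[2]]
def f(p):
    r=[]
    for n,uv,q,s in O:
        if q=="b":
            a=np.radians(75)-p[3]; q=(-.225*np.sin(a),s,.08+.225*np.cos(a))
        r+=list(proj(n,W(p,q))[0]-uv)
    return np.array(r)
s=least_squares(f,[.667,-.097,.3,.1],loss="soft_l1"); p=s.x
print(p,np.degrees(p[2])); print(f(p).reshape(-1,2))
print("basket",W(p,(-.1,0,.055))); a=np.radians(75)-p[3]; print("bar",W(p,(-.225*np.sin(a),0,.08+.225*np.cos(a))))
print("front corner", [proj("scene",W(p,(-.19,.139,z)))[0] for z in(.092,.11)])
E
```

```text
[ 0.6722 -0.0975  0.3636  0.0674] 20.83321137433361
[[-0.5971  0.2033]
 [ 1.5078  2.6784]
 [-0.0636  0.1351]
 [-1.255  -0.555 ]
 [-1.7622  1.4168]
 [ 3.6951 -0.895 ]
 [-1.956  -1.4198]]
basket [ 0.6366 -0.0041  0.055 ]
bar [0.5964 0.1015 0.1527]
front corner [array([349.5205, 338.2401]), array([350.3955, 336.8869])]
```

```bash
cat >> h.py <<'E'
from scipy.spatial.transform import Rotation as Rn
YAW=np.radians(20.5); TY=np.array([np.cos(YAW),np.sin(YAW),0]); TX=np.array([TY[1],-TY[0],0]); Z=np.array([0,0,1.])
def tool(lean,yaw=None):  # lean deg out over front
    ty=TY if yaw is None else np.array([np.cos(yaw),np.sin(yaw),0]); tx=np.array([ty[1],-ty[0],0])
    l=np.radians(lean); z=-np.cos(l)*Z+np.sin(l)*tx; return np.c_[ty,np.cross(z,ty),z]
def rows(targets,p=None,R=None):  # (tcp,Rmat) -> rows from the present pose
    o=status.get_obs(); p=o["position"] if p is None else p; R=Rn.from_quat(o["ee_rot"]).as_matrix() if R is None else R
    for q,Q in targets:
        print(np.r_[np.degrees(Rn.from_matrix(R.T@Q).as_rotvec()).round(1),(R.T@(q-p)).round(4)].tolist())
E
python3 - <<'E'
from h import *
b=np.array([.5955,.101,.157]); Q=tool(45)
rows([(np.array([.42,-.05,.30]),tool(0)),(b-.10*Q[:,2],Q),(b+.008*Q[:,2],Q)])
E
```

```text
[-0.1, 0.0, -2.0, 0.3824, -0.4442, -0.0548]
[-45.0, 0.8, -1.9, 0.5943, -0.6023, 0.0176]
[-45.0, 0.8, -1.9, 0.597, -0.526, 0.0939]
```

play_rows --plan '[0,0,-2,0.13,-0.15,-0.05,0.45,0,0,-2,0.382,-0.444,-0.055,0.45,0,0,-2,0.382,-0.444,-0.055,0.45,0,0,-2,0.382,-0.444,-0.055,0.45,0,0,-2,0.382,-0.444,-0.055,0.45,0,0,-2,0.382,-0.444,-0.055,0.45,0,0,-2,0.382,-0.444,-0.055,0.45,0,0,-2,0.382,-0.444,-0.055,0.45,0,0,-2,0.382,-0.444,-0.055,0.45,0,0,-2,0.382,-0.444,-0.055,0.45,-10,0,-2,0.42,-0.5,-0.055,0.45,-20,0,-2,0.47,-0.55,-0.04,0.45,-30,0.5,-2,0.53,-0.58,-0.02,0.45,-40,0.8,-2,0.594,-0.602,0,0.45,-45,0.8,-2,0.594,-0.602,0.017,0.45,-45,0.8,-2,0.594,-0.602,0.017,0.45,-45,0.8,-2,0.594,-0.602,0.017,0.45]' --squeeze 20

```text
clock: 2.33
position: [0.5698, 0.1699, 0.2234]
ee_rot: [0.909, 0.169, 0.066, 0.376]
ft_force: [0.1, -0.2, 0.5]
grip_width: 0.449
grasp_force: 0.0
```

play_rows --plan '[0,0,0,0,0,0.04,0.45,0,0,0,0,0,0.075,0.45,0,0,0,0,0,0.09,0.45,0,0,0,0,0,0.1,0.45,0,0,0,0,0,0.1,0.45]'

```text
clock: 2.95
position: [0.5955, 0.1004, 0.1581]
ee_rot: [0.909, 0.165, 0.068, 0.377]
ft_force: [0.2, 0.7, -0.1]
grip_width: 0.448
grasp_force: 0.0
```

```bash
python3 - <<'E'
from h import *
s=cv2.resize(viewer.camera("scene")[200:380,130:370,::-1],(533,400),interpolation=2); t=cv2.resize(viewer.camera("top")[150:350,340:460,::-1],(240,400),interpolation=2)
cv2.imwrite("pics/g1.png",np.hstack([s,t])); print(status.get_obs()["ft_force"])
E
```

```text
[ 0.7221  0.224  -0.3322]
```

View pics/g1.png

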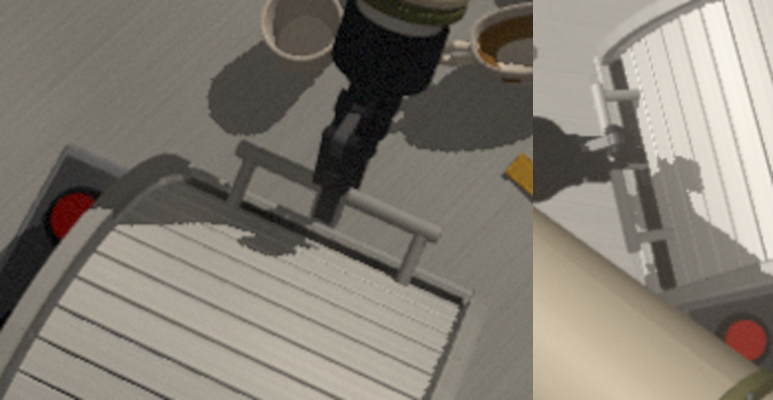

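The crop shows the fingers across the bar near its middle, around (330,200). Next I'll close them.

play_rows --plan '[0,0,0,0,0,0.005,0,0,0,0,0,0,0.005,0,0,0,0,0,0,0.005,0,0,0,0,0,0,0.005,0,0,0,0,0,0,0.005,0]' --squeeze 20

```text
clock: 3.68
position: [0.5968, 0.0973, 0.154]
ee_rot: [0.909, 0.165, 0.068, 0.376]
ft_force: [1.7, 2.1, -1.2]
grip_width: 0.156
grasp_force: 19.7
```

```bash
cat >> h.py <<'E'
AX=np.array([.6695,-.0973,.08])
def bar(j): a=np.radians(75)-j; return AX-TX*.225*np.sin(a)+Z*.225*np.cos(a)
E
python3 - <<'E'
from h import *
T=[]
for k in range(1,13):
    j=.09+(1.515-.09)*k/12; L=45*(1-k/12); Q=tool(L); T.append((bar(j)+.005*Q[:,2],Q))
Q=tool(45); rows(T,bar(.09)+.005*Q[:,2],Q); print(bar(.09),bar(1.5))
E
```

```text
[3.7, -0.0, -0.0, -0.0, 0.0245, -0.0098]
[7.5, -0.0, 0.0, 0.0, 0.05, -0.0166]
[11.2, -0.0, -0.0, 0.0, 0.0762, -0.0202]
[15.0, -0.0, 0.0, -0.0, 0.1025, -0.0208]
[18.8, 0.0, 0.0, 0.0, 0.1288, -0.0182]
[22.5, -0.0, 0.0, 0.0, 0.1546, -0.0125]
[26.2, -0.0, 0.0, 0.0, 0.1795, -0.0038]
[30.0, -0.0, -0.0, 0.0, 0.2031, 0.0078]
[33.7, -0.0, -0.0, -0.0, 0.2252, 0.0222]
[37.5, -0.0, -0.0, -0.0, 0.2455, 0.0391]
[41.2, -0.0, -0.0, -0.0, 0.2636, 0.0583]
[45.0, -0.0, 0.0, 0.0, 0.2793, 0.0795]
[0.5955 0.1005 0.1575] [ 0.6845 -0.1373  0.3009]
```

play_rows --plan '[3.7,0,0,0,0.0245,-0.01,0,7.5,0,0,0,0.05,-0.0165,0,11.2,0,0,0,0.076,-0.02,0,15,0,0,0,0.1025,-0.021,0,18.8,0,0,0,0.129,-0.018,0,22.5,0,0,0,0.1545,-0.0125,0,26.2,0,0,0,0.1795,-0.004,0,30,0,0,0,0.203,0.008,0,33.7,0,0,0,0.225,0.022,0,37.5,0,0,0,0.2455,0.039,0]'

```text
clock: 4.92
position: [0.6677, -0.0909, 0.3008]
ee_rot: [0.982, 0.179, 0.012, 0.063]
ft_force: [4.1, 4.2, -5.9]
grip_width: 0.15
grasp_force: 19.7
```

play_rows --plan '[3.7,0,0,0,0.026,0.004,0,7.5,0,0,0,0.052,0.0114,0,7.5,0,0,0,0.053,0.0115,0,7.5,0,0,0,0.053,0.0115,0]'

```text
clock: 5.42
position: [0.6848, -0.135, 0.2971]
ee_rot: [0.983, 0.183, -0.002, -0.004]
ft_force: [-15.3, 16.5, 10.3]
grip_width: 0.152
grasp_force: 22.6
```

```bash
python3 - <<'E'
from h import *
o=status.get_obs(); p=o["position"]; g=p-.005*Rn.from_quat(o["ee_rot"]).as_matrix()[:,2]; v=g-AX
print(g,"a",np.degrees(np.arctan2(-v@TX,v[2])),"r",np.linalg.norm([v@TX,v[2]]),"y",v@TY,o["ft_force"],"nominal",bar(1.5))
E
```

```text
[ 0.6848 -0.1351  0.3021] a -10.393397245453507 r 0.22578621280083708 y 0.0011080882495074626 [-15.2994  16.5371  10.3376] nominal [ 0.6845 -0.1373  0.3009]
```

```bash
sed -i 's/AX=np.array.*/AX=np.array([.6690,-.0958,.08])/' h.py; python3 - <<'E'
from h import *
o=status.get_obs(); print(o["joint_pos"])
y=np.radians(54); Q=tool(0,y); m=np.array([.605,.3445,0])
p=o["position"]
rows([(p+[0,0,.08],tool(0)),(m+[0,0,.2],Q),(m+[0,0,.12],Q),(m+[0,0,.037],Q)])
E
```

```text
[ 0.7275  0.7008 -1.0868  1.1009  0.6016  1.6526 -1.3899]
[-0.5, 0.1, 0.6, -0.0001, -0.0007, -0.08]
[-0.5, -0.0, -32.9, 0.098, -0.4754, 0.1009]
[-0.5, -0.0, -32.9, 0.0981, -0.4747, 0.1809]
[-0.5, -0.0, -32.9, 0.0982, -0.474, 0.2639]
```

play_rows --plan '[0,0,0,0,-0.002,0,0.4,0,0,0,0,-0.002,-0.003,0.4,0,0,0,0,-0.002,-0.03,0.4,0,0,0,0,-0.002,-0.08,0.4,-0.5,0,-10,0.02,-0.06,-0.08,1,-0.5,0,-20,0.04,-0.12,-0.07,1,-0.5,0,-33,0.098,-0.475,0.1,1,-0.5,0,-33,0.098,-0.475,0.1,1,-0.5,0,-33,0.098,-0.475,0.1,1,-0.5,0,-33,0.098,-0.475,0.1,1,-0.5,0,-33,0.098,-0.475,0.1,1,-0.5,0,-33,0.098,-0.475,0.1,1,-0.5,0,-33,0.098,-0.475,0.1,1,-0.5,0,-33,0.098,-0.475,0.1,1]'

```text
clock: 7.18
position: [0.6101, 0.3387, 0.1945]
ee_rot: [0.892, 0.452, -0.0, 0.004]
ft_force: [0.0, 0.1, -0.2]
grip_width: 0.999
grasp_force: 0.0
```

```bash
python3 - <<'E'
from h import *
s=viewer.camera("scene")[...,::-1]; t=viewer.camera("top")[...,::-1]
cv2.imwrite("pics/s2.png",s); cv2.imwrite("pics/t2.png",t)
cv2.imwrite("pics/v2.png",np.vstack([np.hstack([cv2.resize(s,(400,300)),cv2.resize(t,(400,300))]),np.hstack([cv2.resize(s[150:270,300:460],(400,300),interpolation=2),cv2.resize(t[160:280,200:360],(400,300),interpolation=2)])]))
E
```

```text
(no output)
```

View pics/v2.png

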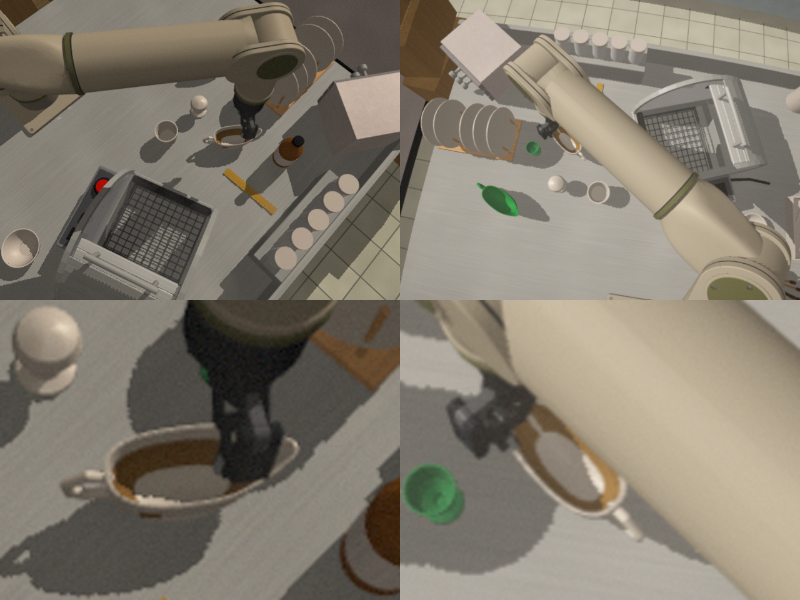

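The cover is right back and the basket is clear. The gripper is above the boat and aligned along it. I'll check the basket prediction and work out the descent.

```bash
python3 - <<'E'
from h import *
o=status.get_obs(); print(o["position"],o["joint_velocities"].round(3))
m=np.array([.605,.3445,0]); Q=tool(0,np.radians(54)); rows([(m+[0,0,.037],Q)])
s=cv2.imread("pics/s2.png")
def W(x,y,z): return AX*[1,1,0]+TX*x+TY*y+Z*z
def poly(P,c): 
    q=((proj("scene",P)-[150,300])*[2.6,2.6]).round().astype(int); cv2.polylines(im,[q],True,c,1)
im=cv2.resize(s[300:480,150:440],None,fx=2.6,fy=2.6,interpolation=2); im=cv2.convertScaleAbs(im,alpha=1.5)
poly([W(-.162,-.112,.081),W(-.162,.112,.081),W(.03,.112,.081),W(.03,-.112,.081)],(0,0,255))
poly([W(-.19,-.139,.11),W(-.19,.139,.11),W(0,.139,.106),W(0,-.139,.106)],(0,255,0))
cv2.imwrite("pics/b3.png",im)
E
```

```text
[0.6121 0.3362 0.1958] [ 0.022 -0.009  0.001 -0.006 -0.     0.     0.   ]
[0.5, 0.2, -0.5, 0.003, -0.0121, 0.1587]
```

View pics/b3.png

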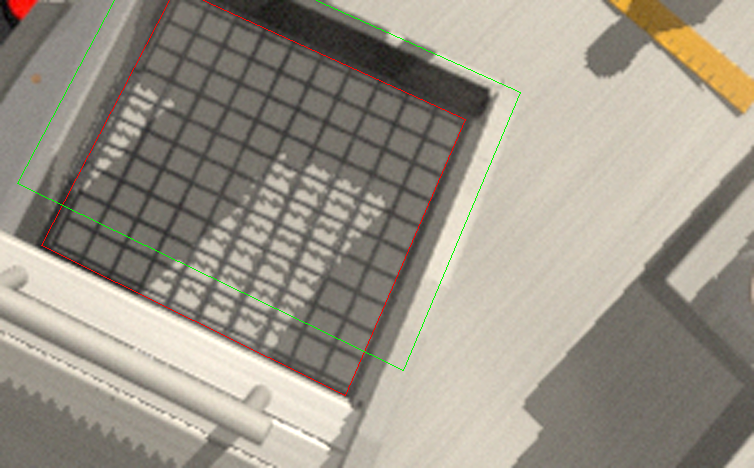

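The predicted basket outline (red) matches the wire basket to within 2-3 px. I'll descend on the boat.

play_rows --plan '[0.5,0,-0.5,0.003,-0.012,0,1,0.5,0,-0.5,0.003,-0.012,0.04,1,0.5,0,-0.5,0.003,-0.012,0.08,1,0.5,0,-0.5,0.003,-0.012,0.08,1,0.5,0,-0.5,0.003,-0.012,0.08,1]'

```text
clock: 7.9
position: [0.6042, 0.3466, 0.1175]
ee_rot: [0.891, 0.454, -0.001, 0.0]
ft_force: [0.0, -0.0, -0.3]
grip_width: 0.999
grasp_force: 0.0
```

```bash
python3 - <<'E'
from h import *
o=status.get_obs(); print(o["position"],o["joint_velocities"].round(3))
m=np.array([.605,.3445,0]); Q=tool(0,np.radians(54)); rows([(m+[0,0,.037],Q)])
s=viewer.camera("scene")[...,::-1]; t=viewer.camera("top")[...,::-1]
cv2.imwrite("pics/v4.png",np.hstack([cv2.resize(s[150:270,310:430],(400,400),interpolation=2),cv2.resize(t[160:280,200:320],(400,400),interpolation=2)]))
E
```

```text
[0.6042 0.3466 0.1175] [-0.005 -0.014 -0.009 -0.008  0.002 -0.004  0.   ]
[-0.0, 0.1, 0.1, -0.0012, 0.0019, 0.0805]
```

View pics/v4.png

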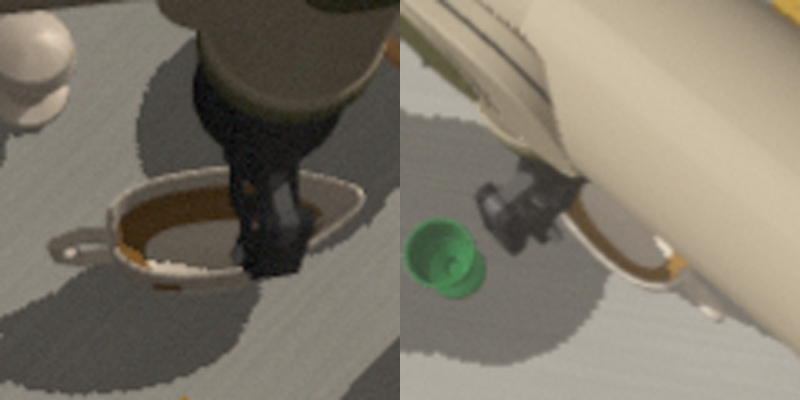

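```bash
python3 - <<'E'
from h import *
o=status.get_obs(); p=o["position"];R=Rn.from_quat(o["ee_rot"]).as_matrix()
for s in(-1,1): 
    X=p+R@[0,s*.05,.001]; print(s,X,(proj("scene",X)[0]-[310,150])*3.33,(proj("top",X)[0]-[200,160])*3.33+[400,0])
for q in ((-.068,0,.064),(.086,0,.075),(0,.033,.064),(0,-.033,.064),(-.103,0,.04)):
    c,s=np.cos(np.radians(54)),np.sin(np.radians(54)); X=np.array([.605+c*q[0]-s*q[1],.3445+s*q[0]+c*q[1],q[2]])
    print("boat",(proj("scene",X)[0]-[310,150])*3.33,(proj("top",X)[0]-[200,160])*3.33+[400,0])
E
```

```text
-1 [0.5639 0.3762 0.1168] [214.4803 101.8865] [539.9124 232.3326]
1 [0.6448 0.3176 0.1168] [250.5694 263.8272] [658.7699 122.8181]
boat [105.3229 235.5538] [685.7621 272.3837]
boat [362.6885 190.987 ] [523.0183 104.3469]
boat [206.8039 168.1966] [576.6471 233.8665]
boat [228.9992 270.5669] [650.9719 165.2227]
boat [ 45.6229 257.9825] [725.2547 317.7209]
```

play_rows --plan '[0,0,0,-0.002,0.002,0.03,1,0,0,0,-0.002,0.002,0.055,1,0,0,0,-0.002,0.002,0.07,1,0,0,0,-0.002,0.002,0.08,1,0,0,0,-0.002,0.002,0.08,1]'

```text
clock: 8.62
position: [0.6038, 0.3434, 0.0351]
ee_rot: [0.891, 0.455, -0.002, 0.0]
ft_force: [0.4, -0.6, -0.8]
grip_width: 1.0
grasp_force: 0.0
```

play_rows --plan '[0,0,0,0,0,0,0.85,0,0,0,0,0,0,0.75,0,0,0,0,0,0,0.6,0,0,0,0,0,0,0.6,0,0,0,0,0,0,0.6]' --squeeze 35

```text
clock: 9.25
position: [0.6043, 0.3438, 0.0365]
ee_rot: [0.891, 0.455, -0.001, 0.0]
ft_force: [-1.6, 0.0, 5.7]
grip_width: 0.771
grasp_force: 40.6
```

play_rows --plan '[0,0,0,0,0,-0.01,0.6,0,0,0,0,0,-0.03,0.6,0,0,0,0,0,-0.06,0.6,0,0,0,0,0,-0.1,0.6,0,0,0,0,0,-0.14,0.6,0,0,0,0,0,-0.17,0.6,0,0,0,0,0,-0.18,0.6,0,0,0,0,0,-0.18,0.6]'

```text
clock: 10.25
position: [0.6043, 0.3437, 0.2157]
ee_rot: [0.891, 0.455, -0.001, 0.001]
ft_force: [-0.4, -0.6, -3.3]
grip_width: 0.773
grasp_force: 40.0
```

```bash
python3 - <<'E'
from h import *
o=status.get_obs(); p=o["position"]; print(p,o["ft_force"],o["grip_width"])
B=AX-TX*.1; print(B); Q=tool(0)
rows([(np.r_[B[:2],.22],Q),(np.r_[B[:2],.095],Q)])
E
```

```text
[0.6043 0.3437 0.2157] [-0.3883 -0.6233 -3.2832] 0.7733140456454234
[ 0.634  -0.0021  0.08  ]
[0.0, 0.1, 33.6, -0.2628, 0.2268, -0.0037]
[0.0, 0.1, 33.6, -0.2624, 0.2268, 0.1213]
```

play_rows --plan '[0,0,0.5,-0.004,0.004,0,0.6,0,0,2,-0.015,0.013,0,0.6,0,0,4.3,-0.033,0.029,0,0.6,0,0,7.5,-0.06,0.051,0,0.6,0,0,11,-0.088,0.076,0,0.6,0,0,15,-0.118,0.102,0,0.6,0,0,19,-0.149,0.129,0,0.6,0,0,23,-0.18,0.155,0,0.6,0,0,26.5,-0.207,0.179,0,0.6,0,0,29.5,-0.231,0.199,0,0.6,0,0,32,-0.249,0.215,0,0.6,0,0,33.3,-0.259,0.224,0,0.6,0,0,33.6,-0.263,0.227,0,0.6,0,0,33.6,-0.263,0.227,0,0.6,0,0,33.6,-0.263,0.227,0,0.6]'

```text
clock: 12.12
position: [0.6338, -0.0011, 0.2161]
ee_rot: [0.984, 0.179, -0.001, 0.001]
ft_force: [1.0, -0.2, -3.0]
grip_width: 0.769
grasp_force: 39.8
```

```bash
python3 - <<'E'
from h import *
o=status.get_obs(); p=o["position"]; print(p,o["grip_width"],o["joint_pos"])
B=AX-TX*.1; Q=tool(0)
rows([(np.r_[B[:2],.095],Q)])
s=viewer.camera("scene")[...,::-1]; t=viewer.camera("top")[...,::-1]
c,d=(170,240),(330,140)
cv2.imwrite("pics/v5.png",np.hstack([cv2.resize(s[240:460,160:380],(400,400),interpolation=2),cv2.resize(t[120:340,340:560],(400,400),interpolation=2)]))
E
```

```text
[ 0.6338 -0.0011  0.2161] 0.7693486435241828 [ 0.6889  0.6127 -1.1127  1.4316  0.5483  1.4345 -1.6348]
[0.0, 0.1, 0.1, 0.0001, 0.001, 0.1211]
```

View pics/v5.png

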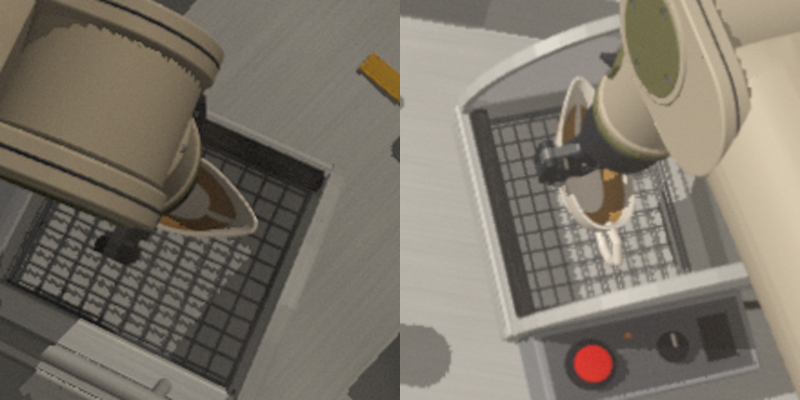

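```bash
python3 - <<'E'
from h import *
p=np.array([.6338,-.0011])
for n,uv,z in(("scene",(300.3,366.5),.2545),("top",(456.6,264),.225),("top",(340+179/1.818,120+80/1.818),.2545)):
    X=plane(n,uv,z)[:2]-p; print(n,X@TY[:2],X@TX[:2])
E
```

```text
scene 0.08721379074903844 0.0039006906512562287
top -0.09685541677707263 -0.0012289477662159722
top 0.0821571820809888 0.0031755300566111834
```

play_rows --plan '[0,0,0,0,0.001,0.02,0.6,0,0,0,0,0.001,0.045,0.6,0,0,0,0,0.001,0.07,0.6,0,0,0,0,0.001,0.095,0.6,0,0,0,0,0.001,0.11,0.6,0,0,0,0,0.001,0.118,0.6,0,0,0,0,0.001,0.121,0.6,0,0,0,0,0.001,0.122,0.6,0,0,0,0,0.001,0.122,0.6]'

```text
clock: 13.35
position: [0.6344, -0.0036, 0.0946]
ee_rot: [0.984, 0.178, -0.001, 0.001]
ft_force: [-0.1, -0.1, -2.9]
grip_width: 0.77
grasp_force: 39.8
```

play_rows --plan '[0,0,0,0,0,0.001,0.6,0,0,0,0,0,0.002,0.6,0,0,0,0,0,0.003,0.6,0,0,0,0,0,0.003,0.6]'

```text
clock: 13.85
position: [0.6341, -0.0037, 0.0915]
ee_rot: [0.984, 0.178, -0.001, 0.001]
ft_force: [-3.3, -1.7, 3.4]
grip_width: 0.766
grasp_force: 40.2
```

play_rows --plan '[0,0,0,0,0,0,0.8,0,0,0,0,0,0,0.9,0,0,0,0,0,0,1,0,0,0,0,0,0,1,0,0,0,0,0,-0.01,1,0,0,0,0,0,-0.03,1,0,0,0,0,0,-0.06,1,0,0,0,0,0,-0.1,1,0,0,0,0,0,-0.15,1,0,0,0,0,0,-0.21,1,0,0,0,0,0,-0.26,0.5,0,0,0,0,0,-0.26,0.4]'

```text
clock: 15.35
position: [0.6353, -0.0018, 0.3568]
ee_rot: [0.984, 0.178, 0.002, 0.001]
ft_force: [0.5, 0.7, -1.1]
grip_width: 0.598
grasp_force: 0.0
```

```bash
python3 - <<'E'
from h import *
o=status.get_obs(); p=o["position"]; print(p,o["grip_width"],o["ft_force"])
s=viewer.camera("scene")[...,::-1]; t=viewer.camera("top")[...,::-1]
cv2.imwrite("pics/v6.png",np.hstack([cv2.resize(s[240:460,160:380],(400,400),interpolation=2),cv2.resize(t[120:340,340:560],(400,400),interpolation=2)]))
b=bar(1.49); Q=tool(0); print(b)
rows([(b+[0,0,.06],Q),(b-[0,0,.005],Q)])
E
```

```text
[ 0.6353 -0.0018  0.3568] 0.5982923454054594 [ 0.4527  0.724  -1.138 ]
[ 0.6832 -0.1337  0.3013]
[0.1, 0.1, 0.0, -0.0004, 0.1397, -0.009]
[0.1, 0.1, 0.0, -0.0003, 0.1396, 0.056]
```

View pics/v6.png

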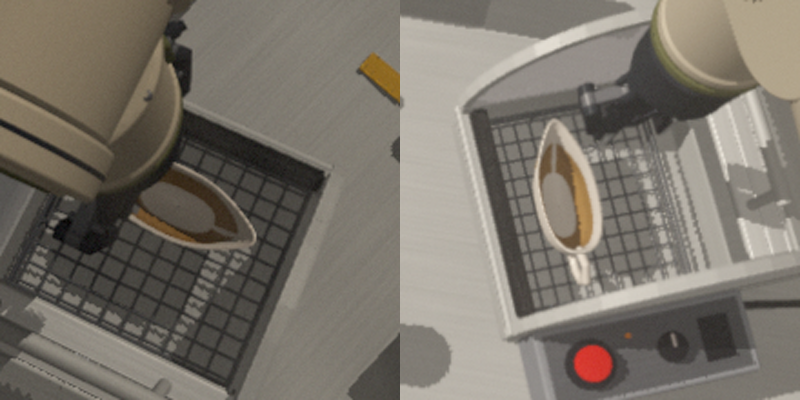

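The boat is upright in the basket, with its spout at (255,235) in the scene crop and clear wire all round. Next I'll take the bar.

play_rows --plan '[0,0,0,0,0.05,-0.01,0.45,0,0,0,0,0.1,-0.01,0.45,0,0,0,0,0.14,-0.01,0.45,0,0,0,0,0.14,0.01,0.45,0,0,0,0,0.14,0.035,0.45,0,0,0,0,0.14,0.054,0.45,0,0,0,0,0.14,0.055,0,0,0,0,0,0.14,0.055,0,0,0,0,0,0.14,0.055,0,0,0,0,0,0.14,0.055,0]' --squeeze 25

```text
clock: 16.7
position: [0.6831, -0.1344, 0.2958]
ee_rot: [0.984, 0.178, -0.002, 0.001]
ft_force: [-3.9, 0.0, -9.9]
grip_width: 0.153
grasp_force: 24.9
```

```bash
python3 - <<'E'
from h import *
T=[]; N=14
o=status.get_obs(); p=o["position"]; R=Rn.from_quat(o["ee_rot"]).as_matrix(); g=p-.005*R[:,2]; v=g-AX
print(p,o["grip_width"],o["ft_force"],"a",np.degrees(np.arctan2(-v@TX,v[2])),np.hypot(v@TX,v[2]))
j0=1.49
for k in range(1,N+1):
    j=j0+(.05-j0)*k/N; L=45*k/N; Q=tool(L); T.append((bar(j)+.005*Q[:,2],Q))
rows(T,bar(j0)-.005*Z,tool(0))
E
```

```text
[ 0.6831 -0.1344  0.2958] 0.1534023649143974 [-3.9299  0.018  -9.887 ] a -10.552445109571748 0.22463595159406832
[-3.2, 0.0, -0.0, -0.0, -0.0227, -0.003]
[-6.4, -0.0, -0.0, -0.0, -0.0455, -0.0036]
[-9.6, 0.0, -0.0, -0.0, -0.0683, -0.0019]
[-12.9, -0.0, -0.0, 0.0, -0.0908, 0.0021]
[-16.1, -0.0, 0.0, 0.0, -0.1127, 0.0085]
[-19.3, -0.0, -0.0, -0.0, -0.1339, 0.0171]
[-22.5, 0.0, -0.0, -0.0, -0.1541, 0.0278]
[-25.7, -0.0, -0.0, -0.0, -0.173, 0.0406]
[-28.9, -0.0, 0.0, -0.0, -0.1906, 0.0553]
[-32.1, -0.0, 0.0, 0.0, -0.2065, 0.0717]
[-35.4, -0.0, 0.0, -0.0, -0.2207, 0.0896]
[-38.6, -0.0, -0.0, 0.0, -0.2329, 0.1089]
[-41.8, -0.0, 0.0, -0.0, -0.2431, 0.1294]
[-45.0, 0.0, -0.0, -0.0, -0.2511, 0.1508]
```

play_rows --plan '[-3.2,0,0,0,-0.0227,-0.003,0,-6.4,0,0,0,-0.0455,-0.0036,0,-9.6,0,0,0,-0.0683,-0.002,0,-12.9,0,0,0,-0.091,0.002,0,-16.1,0,0,0,-0.1127,0.0085,0,-19.3,0,0,0,-0.134,0.017,0,-22.5,0,0,0,-0.154,0.028,0,-25.7,0,0,0,-0.173,0.0405,0,-28.9,0,0,0,-0.1905,0.0553,0,-32.1,0,0,0,-0.2065,0.0717,0,-35.4,0,0,0,-0.2207,0.0896,0,-38.6,0,0,0,-0.233,0.109,0,-41.8,0,0,0,-0.243,0.1294,0,-45,0,0,0,-0.251,0.151,0,-45,0,0,0,-0.251,0.151,0]'

```text
clock: 18.58
position: [0.5948, 0.1027, 0.1441]
ee_rot: [0.909, 0.167, 0.067, 0.376]
ft_force: [-6.0, 2.7, 0.8]
grip_width: 0.156
grasp_force: 25.7
```

```bash
cat >> h.py <<'E'
def where():
    o=status.get_obs(); R=Rn.from_quat(o["ee_rot"]).as_matrix(); v=o["position"]-.005*R[:,2]-AX; a=np.arctan2(-v@TX,v[2]); f=o["ft_force"]
    tan=-(TX*np.cos(a)+Z*np.sin(a)); print("joint",np.radians(75)-a,"r",np.hypot(v@TX,v[2]),"f closing",f@tan,"f out",f@(-TX*np.sin(a)+Z*np.cos(a)),o["grip_width"])
    return R,tan
E
python3 - <<'E'
from h import *
R,t=where()
for j in (0,-.03,-.06,-.08): rows([(bar(j)+.005*tool(45)[:,2],tool(45))],bar(.05)+.005*tool(45)[:,2],tool(45))
E
```

```text
joint 0.04232320874989859 r 0.22583565230972572 f closing 0.645381868662773 f out 4.689198664515812 0.15574300766195634
[0.0, 0.0, 0.0, 0.0, -0.0099, 0.0054]
[0.0, 0.0, 0.0, -0.0, -0.0157, 0.0088]
[0.0, 0.0, 0.0, -0.0, -0.0214, 0.0125]
[0.0, 0.0, 0.0, 0.0, -0.0251, 0.015]
```

play_rows --plan '[0,0,0,0,-0.005,0.0027,0,0,0,0,0,-0.01,0.0054,0,0,0,0,0,-0.013,0.007,0,0,0,0,0,-0.0157,0.009,0,0,0,0,0,-0.0157,0.009,0]' --squeeze 40

```text
clock: 19.2
position: [0.5936, 0.1062, 0.1299]
ee_rot: [0.909, 0.164, 0.068, 0.376]
ft_force: [-9.2, 5.0, 7.4]
grip_width: 0.147
grasp_force: 39.6
```

```bash
python3 -c "
from h import *
where()"
```

```text
joint -0.022528844511269464 r 0.22554358681444894 f closing -5.341998936203095 f out 9.401861868163822 0.147403670519994
```

play_rows --plan '[0,0,0,0,-0.002,0.0012,0,0,0,0,0,-0.004,0.0024,0,0,0,0,0,-0.006,0.0036,0,0,0,0,0,-0.006,0.0036,0]'

```text
clock: 19.7
position: [0.5933, 0.1072, 0.1244]
ee_rot: [0.909, 0.164, 0.068, 0.377]
ft_force: [-11.6, 2.5, 15.2]
grip_width: 0.149
grasp_force: 40.5
```

```bash
python3 -c "
from h import *
where()"
```

```text
joint -0.04729881035941186 r 0.2253165256349969 f closing -13.449508703081923 f out 9.470465367079905 0.14939453635614627
```

play_rows --plan '[0,0,0,0,-0.0015,0.001,0,0,0,0,0,-0.003,0.002,0,0,0,0,0,-0.003,0.002,0]'

```text
clock: 20.08
position: [0.5934, 0.1072, 0.1235]
ee_rot: [0.908, 0.162, 0.069, 0.379]
ft_force: [-18.2, 0.2, 30.8]
grip_width: 0.144
grasp_force: 41.9
```

```bash
python3 -c "
from h import *
where()"
```

```text
joint -0.05139767994627831 r 0.225170214276214 f closing -28.712788175562643 f out 12.786356207264976 0.1444464904238679
```

play_rows --plan '[0,0,0,0,0.002,-0.0012,0,0,0,0,0,0.004,-0.0024,0,0,0,0,0,0.0055,-0.0034,0,0,0,0,0,0.0055,-0.0034,0]'

```text
clock: 20.58
position: [0.5932, 0.1071, 0.1253]
ee_rot: [0.91, 0.165, 0.068, 0.376]
ft_force: [-8.2, 4.5, 3.1]
grip_width: 0.147
grasp_force: 39.8
```

```bash
python3 -c "
from h import *
where()"
```

```text
joint -0.04359707292752213 r 0.2254326610426429 f closing -1.5277453267689631 f out 7.564514484524182 0.14668163655837457
```

play_rows --plan '[0,0,0,0,0,0,0.45,0,0,0,0,0,0,0.45,0,0,0,0,0,0,0.45,0,0,0,0,0,-0.02,0.45,0,0,0,0,0,-0.06,0.45,0,0,0,0,0,-0.12,0.3,0,0,0,0,0,-0.13,0]'

```text
clock: 21.45
position: [0.5601, 0.1971, 0.2188]
ee_rot: [0.909, 0.167, 0.07, 0.375]
ft_force: [0.7, 0.1, -0.1]
grip_width: 0.103
grasp_force: 0.0
```

```bash
python3 - <<'E'
from h import *
s=viewer.camera("scene")[...,::-1]; t=viewer.camera("top")[...,::-1]
for n,im in(("top",t),("scene",s)):
    im=im.astype(int); M=((im[...,2]>90)&(im[...,1]<.4*im[...,2])&(im[...,0]<.4*im[...,2])).astype(np.uint8)
    k,l,st,c=cv2.connectedComponentsWithStats(M)
    for i in range(1,k):
        if st[i,4]>40: X=plane(n,c[i],.113); v=X-AX; print(n,c[i],st[i],X,v@TX,v@TY)
B=np.array([.452,-.0576]); print(status.get_obs()["position"]); rows([(np.r_[B,.30],tool(0)),(np.r_[B,.15],tool(0))])
cv2.imwrite("pics/v7.png",np.hstack([cv2.resize(s[240:460,160:380],(400,400),interpolation=2),cv2.resize(t[120:340,340:560],(400,400),interpolation=2)]))
E
```

```text
top [446.1837 320.4694] [437 311  19  19 245] [ 0.4515 -0.0562  0.113 ] -0.11326517380499491 -0.18990397043377463
[0.5609 0.1939 0.2164]
[45.0, 0.0, 0.1, -0.1906, 0.1982, 0.0804]
[45.0, 0.0, 0.1, -0.1905, 0.0922, 0.1864]
```

View pics/v7.png

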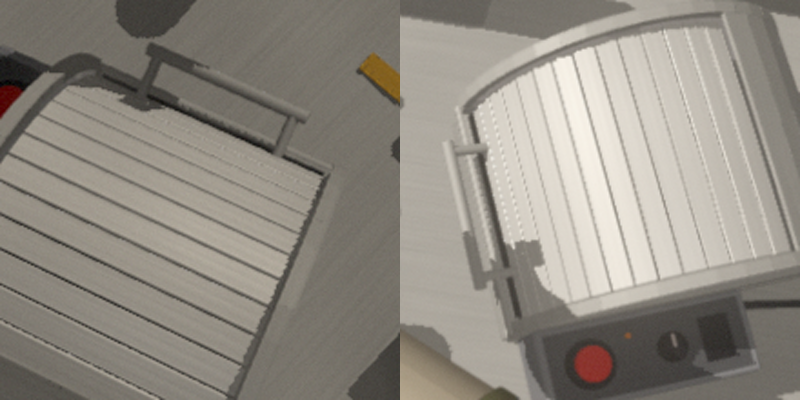

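```bash
python3 - <<'E'
from h import *
for j in(-.05,0,.03):
    for n,o in(("scene",(160,240)),("top",(340,120))):
        print(j,n,[((proj(n,bar(j)+s*.085*TY)[0]-o)*1.818).round(1).tolist() for s in(-1,1)])
E
```

```text
-0.05 scene [[148.5, 47.9], [307.5, 119.0]]
-0.05 top [[78.6, 287.2], [45.6, 139.6]]
0 scene [[145.9, 47.3], [306.9, 119.3]]
0 top [[82.4, 285.3], [48.9, 136.1]]
0.03 scene [[144.2, 47.1], [306.4, 119.7]]
0.03 top [[84.9, 284.1], [51.1, 134.0]]
```

The cover is shut. The bar ends, near (150,48) and (305,117) in the scene crop, match joint -0.05. Now the button.

play_rows --plan '[8,0,0,-0.035,0.02,0,0,16,0,0,-0.07,0.045,0.005,0,24,0,0,-0.11,0.08,0.015,0,32,0,0,-0.14,0.12,0.04,0,40,0,0,-0.17,0.165,0.065,0,45,0,0,-0.1905,0.198,0.08,0,45,0,0,-0.1905,0.16,0.119,0,45,0,0,-0.1905,0.12,0.159,0,45,0,0,-0.1905,0.092,0.186,0,45,0,0,-0.1905,0.092,0.186,0,45,0,0,-0.1905,0.092,0.186,0]'

```text
clock: 22.92
position: [0.4521, -0.0591, 0.1508]
ee_rot: [0.984, 0.178, -0.001, 0.001]
ft_force: [-0.5, -0.2, 0.8]
grip_width: -0.004
grasp_force: 0.0
```

```bash
python3 - <<'E'
from h import *
o=status.get_obs(); print(o["position"],o["ft_force"],o["grip_width"]); rows([(np.array([.4518,-.057,.118]),tool(0))])
E
```

```text
[ 0.4521 -0.0591  0.1508] [-0.503  -0.2023  0.7827] -0.003939930857597927
[0.1, 0.1, -0.0, 0.0005, -0.0021, 0.0327]
```

play_rows --plan '[0,0,0,0,-0.002,0.012,0,0,0,0,0,-0.002,0.022,0,0,0,0,0,-0.002,0.026,0,0,0,0,0,-0.002,0.03,0,0,0,0,0,-0.002,0.032,0,0,0,0,0,-0.002,0.032,0]'

```text
clock: 23.68
position: [0.452, -0.0573, 0.1233]
ee_rot: [0.984, 0.178, -0.003, 0.003]
ft_force: [-40.7, 1.1, 101.5]
grip_width: 0.001
grasp_force: 50.5
```

play_rows --plan '[0,0,0,0,0,-0.006,0,0,0,0,0,0,-0.015,0,0,0,0,0,0,-0.03,0,0,0,0,0,0,-0.07,0,0,0,0,0,0,-0.13,0,0,0,0,-0.08,-0.02,-0.18,0,0,0,0,-0.12,-0.02,-0.18,0,0,0,0,-0.12,-0.02,-0.18,0,0,0,0,-0.12,-0.02,-0.18,0]'

```text
clock: 24.8
position: [0.3308, -0.0804, 0.2989]
ee_rot: [0.984, 0.177, -0.001, 0.002]
ft_force: [0.1, -0.3, 0.3]
grip_width: 0.001
grasp_force: 0.0
```

```bash
python3 - <<'E'
from h import *
print(status.get_obs()["ft_force"])
s=viewer.camera("scene")[...,::-1]; t=viewer.camera("top")[...,::-1]
cv2.imwrite("pics/v8.png",np.hstack([cv2.resize(s,(400,300)),cv2.resize(t[120:360,340:560],(330,360),interpolation=2)[:300]]))
E
```

```text
[ 0.1404 -0.3088  0.2781]
```

View pics/v8.png

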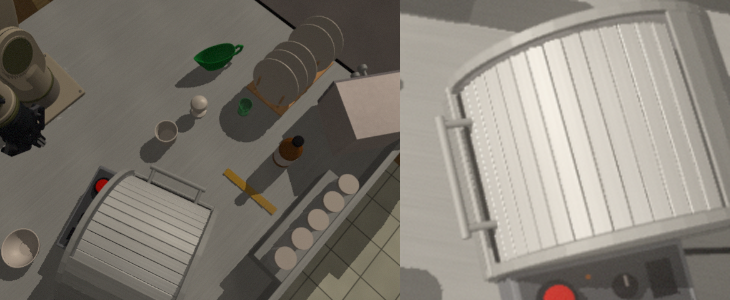

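The cover is still shut, the other items haven't moved, and the arm is clear. I'm handing in.

```bash
python3 -c "
from workcell import manip
print(manip.hand_in())"
```

```text
the job is handed in; nothing more can be done
None
```

I handed the job in at about 25 s: the boat is upright in the basket, the cover is shut and held by its catch, and I pushed the start button to its stop, though harder than intended (about 110 N at the wrist against the 120 N limit), with no separate sign seen that the cycle started.

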